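Put the broken beaker in the lever-lid scrap bin

TASK

Put the broken bisque beaker in the scrap bin. Work the bin's lid only with its lever: press the lever down, push it across under the catch and let go so that the lid stays up by itself; when the beaker is in, unhook the lever and let it come up so that the lid closes fully. Leave the two sound beakers standing where they are.

Things in the scene. Friction and masses are not known exactly. Their poses are not given: they have to be found in the camera images.
- bin: Upright steel scrap bin bolted to the bench: 210 mm along its x, 190 mm along its y, rim 200 mm above the bench; inside about 200 x 180 mm, its floor 85 mm above the bench. Origin on the bench under its centre, z up. Its +y side is the front, where the lever sticks out; the lid hinges along the top of the -y side.
- bin_mouth (a point): Centre of the bin's mouth, at the height of the rim (200 mm above the bench); axes as the bin's.
- lid (a joint): Opening of the bin's flat steel lid (222 x 198 mm): 0 shut, about 1.35 rad with the lever hooked under the catch (the lid then stands nearly upright over the bin's -y wall), 2.1 rad with the lever fully down. It is linked to the lever (5.6 times its angle); a damper lets it fall shut in 1 to 1.5 s once the lever is free.
- gate_slot (a point): Where the lever's 10 mm round bar, when up, passes through the upright gate plate 115 mm in front (+y) of the bin's centre. The plate (74 mm wide, top 116 mm above the bench) has an L-shaped slot: straight down, then across to the bin's +x under a catch with a 4 mm lip. Pressed, pushed across and let go, the lever rises behind the lip and stays; to unhook: press, push back to -x, let it rise.
- lever (a joint): How far the lever is pressed down: 0 up (lid shut), 0.38 rad fully down; pivot in the bin's foot, 190 mm behind its thumb plate, 65 mm above the bench. Spring and lid push it up: about 7 N at the plate when pressed slowly, 17 N at 100 mm/s. It can move across under the catch, or back, only beyond 0.33 rad (plate 63 mm below its rest height, of 72 mm); hooked it rests at about 0.24 rad.
- lever_swing (a joint): How far the lever is swung across towards the bin's +x: 0 in the upright slot, 0.29 rad at the far end under the catch. It must be over 0.235 rad (thumb plate 44 mm across, of 54 mm in all) to hook. It stays where it is left.
- lever_pad (a point): Centre of the top of the lever's flat thumb plate: 84 mm along the bin's x, 52 mm along its y, with a 14 mm high turned-up lip at each x end (74 mm between them) by which it is pushed sideways. Lever up: 230 mm in front (+y) of the bin's centre, 101 mm above the bench; hooked: about 55 mm; fully down: 29 mm. Axes as the bin's, turning with the lever.
- broken_center (a point): The broken beaker: unglazed, upright on the ware board in any of its three places, 62 mm diameter (54 mm at the foot), 84 mm high, wall 5 mm, 120 to 240 g. On its own +x side a gap about 95 degrees wide is broken out of the upper half of the wall; its y sides are sound to full height. The point is on its axis, half-way up (42 mm).
- beaker0: A sound beaker: 62 mm diameter, 84 mm high, unbroken rim, standing on the ware board. Origin at the centre of its foot, z up.
- beaker1: Another sound beaker, just like the first. Origin at the centre of its foot, z up.
- ware_board: Wooden ware board, 150 mm along its x, 400 mm along its y, 18 mm thick, heavy, lying still; the three beakers stand in a row along its y, 130 mm apart. Origin under its centre on the bench.
Mind the look-alikes: they are no part of the job. What is shaped like the beaker1 but purple is not meant. Leave any red look-alike of the part that bears broken_center alone.

How it is judged:
By the outcome, as a careful person would: the job done as asked, in the order asked, and still so for the second after the job is handed in, with the robot touching nothing.
It also fails if it takes over 72 s, if anything falls off the work surface, if the arm or the gripper's body presses on something with over 40 N, if the wrist force passes 120 N, or if a joint passes its speed limit or range.

ROBOT

A 7-joint arm with a two-finger parallel gripper is mounted at the origin on the work surface. World frame = base frame: x ahead of the robot, y to its left, z up, the work surface at z = 0. Lengths are in m, angles in rad, forces in N, time in s.
With the tool pointing down it reaches from about 0.425 to 0.975 m from the base axis. Payload 16.7 kg.
Tool frame: the origin (TCP) lies midway between the tips of the shut fingers; the grasp point (between the pads) lies 19 mm behind it; z points along the fingers, x is the direction in which the jaws open and shut, and the axes are right-handed (so a half turn about z gives the same grasp; the last joint's range is limited). The gripper opens to 85 mm and grips with 20 to 120 N. Pads are 22 mm wide; open, the fingers measure 114 mm over their backs; the gripper's body (76 mm by 85 mm) begins 54 mm behind the grasp point. The pads swing forward as they close: fully open they stand 13 mm farther back than shut.
Start: joints at [0.955, 0.426, 0.074, 1.606, -0.034, 1.111, -0.067], TCP at [0.304, -0.603, 0.231] pointing down, gripper open.
Joint ranges: [-2.85, 2.85], [-0.5, 2.14], [-1.23, 1.37], [0.21, 2.46], [-1.02, 4.16], [0.16, 2.05], [-2.73, 2.73]. Speed limits (rad/s): [1.89, 1.89, 2.39, 2.39, 3.01, 3.01, 3.01].

INTERFACE

Orientations are given as a unit quaternion [x, y, z, w].
In Python, from rig import get_state, capture, calibration, sign_off gives the robot as it stands.
- The arm moves only by the tool servo_tool, never from a script. Its argument "commands" is a list of rows, each a list of 7 numbers: the closure, from 0 (fully open) to 1 (shut), then the shift along the world's x, y, z in cm, then the turn, a rotation vector about the world's x, y, z in rad. In form: [[jaw, tx, ty, tz, rx, ry, rz], ...]. A call has exactly 8 rows; each row is the pose to reach, as a shift and turn from the pose commanded when the call began; what a row does not reach only later rows make up. A row lasts 1/12 s, in which the tool goes at most 41.7 mm and 7.16 degrees, less where a joint would pass 70% of its speed; a pose out of reach is approached as far as the arm can. A call with a gripper value outside its range is refused whole. The fingers move at their own pace and stop on an object; "squeeze" is the grip in N (left out, the last holds). Time passes only in rows, so rows that repeat a pose let the fingers close, or fill a call up. It gives the time, the measured TCP pose, the force and the opening at its end, in the units of the state.
- get_state(): the state, without advancing time (a new reading comes with each control period).
- capture(name): name is "scene" or "side" or "wrist"; returns (picture, depth): 384x512x3 uint8, red, green, blue; 384x512 float32, m along the optical axis (not along the pixel's ray), 0 where there is no reading.
- calibration(name): a dict with "vertical_fov" (degrees; the focal length in pixels is half the picture's height over the tangent of half this angle, whatever the lens; pixels are square), "cx", "cy" (the principal point, pixels), "extrinsics" (4x4, takes a point from world to camera coordinates). Camera axes: x right, y up, looking along -z (the intrinsics and any distortion apply to the point x, -y, -z); pixel columns grow to the right and rows downward; lengths in m; the calibration is good to about 2 mm. A picture is of the moment at which its call begins: read the wrist's pose just before it. calibration takes no time and is no camera call; for the wrist camera it gives the pose at the moment of the call.
- sign_off(): hands the job in, once; it reports no verdict.
The state is a dict: "time_s": time; "qpos": joint angles; "joint_vel": joint speeds; "joint_efforts": joint torques, N m; "ee_pos": TCP position; "eef_rot": TCP orientation; "contact_force": force on the tool from outside, world axes, zero at the start; "ft_torque": the same for the moment, N m; "grip_width": finger opening in m.
Only numpy, scipy, OpenCV 4.12 (cv2) and the standard library are available. Lean on these libraries where they do the work, as an engineer would, in place of code of your own. Each camera call takes 0.05 s, during which the arm holds its last target. There are 200 camera calls.

## Working session

There is one attempt and no reset: what is moved stays moved. The work goes in short steps, Python scripts to look and compute and a tool call to move; the robot and the scene stay as the last step left them, time stands still between calls to the robot, and variables do not carry over. Pictures are saved under pics/ and viewed, about 8 in all and at most 12, crops included, and the job is handed in when it is done.

Besides the shell and the picture viewer there is one more tool, called after ">>>" as name([rows], argument=value, ...), one row to a line, values as JSON. servo_tool: Moves the arm, as the interface text tells. Its arguments: {"type":"object","properties":{"commands":{"type":"array","items":{"type":"array","items":{"type":"number"}}},"squeeze":{"type":"number"}},"required":["commands"]}

```bash
mkdir -p pics
cat > h.py <<'E'
import numpy as np, cv2
from rig import get_state, capture, calibration, sign_off
def cap(n,f=None):
    c=calibration(n); im,d=capture(n)
    if f: cv2.imwrite('pics/'+f,im[:,:,::-1])
    return c,im,d
def world(c,d):
    h,w=d.shape; f=h/2/np.tan(np.radians(c['vertical_fov'])/2)
    u,v=np.meshgrid(np.arange(w),np.arange(h))
    p=np.stack([(u-c['cx'])/f*d,-(v-c['cy'])/f*d,-d],-1)
    E=np.array(c['extrinsics']); return (p-E[:3,3])@E[:3,:3]
E
python3 - <<'E'
from h import *
ims=[]
for n in ['scene','side','wrist']:
    c,im,d=cap(n,n+'0.png'); np.savez('pics/'+n+'0.npz',im=im,d=d,**{k:np.array(v) for k,v in c.items()})
    print({k:(np.round(v,3).tolist() if k!='extrinsics' else np.round(v,2).tolist()) for k,v in c.items() if not isinstance(v,str)})
    ims.append(im)
cv2.imwrite('pics/both.png',cv2.resize(np.vstack(ims[:2])[:,:,::-1],None,fx=.78,fy=.78))
print(get_state())
E
```

```text
{'vertical_fov': 44.824, 'cx': 260.878, 'cy': 196.019, 'extrinsics': [[0.14, 0.99, -0.01, -0.05], [-0.83, 0.12, 0.55, 0.38], [0.55, -0.07, 0.83, -1.88], [0.0, 0.0, 0.0, 1.0]]}
{'vertical_fov': 50.496, 'cx': 254.2, 'cy': 191.64, 'extrinsics': [[-0.62, 0.78, 0.0, 0.33], [-0.72, -0.58, 0.38, 0.32], [0.3, 0.24, 0.92, -1.56], [0.0, 0.0, 0.0, 1.0]]}
{'vertical_fov': 59.666, 'cx': 260.774, 'cy': 188.923, 'extrinsics': [[0.45, -0.89, -0.0, -0.67], [0.85, 0.43, -0.31, 0.04], [0.28, 0.14, 0.95, -0.38], [0.0, 0.0, 0.0, 1.0]]}
{'time_s': 0.15, 'qpos': array([ 0.95447615,  0.42656948,  0.07387192,  1.60644135, -0.03409509,
        1.11078565, -0.06709058]), 'joint_vel': array([ 7.58583261e-04, -2.40540326e-03, -3.04013159e-05, -1.43981170e-03,
       -1.17552683e-03,  1.09351257e-03,  7.98324321e-04]), 'joint_efforts': array([ 5.04962823e-03, -9.50308013e+01,  3.76484603e+00, -4.63760161e+01,
        1.95596024e-02,  7.79096503e-03,  2.57344584e-05]), 'ee_pos': array([ 0.30361831, -0.60252276,  0.23079275]), 'eef_rot': array([ 8.51474649e-01, -5.24395556e-01, -4.19151133e-04, -2.17381081e-04]), 'contact_force': array([ 0.01688781, -0.52395422,  0.60673359]), 'ft_torque': array([ 0.00267704, -0.00030658,  0.04486755]), 'grip_width': 0.0853075490552591}
```

View pics/scene0.png

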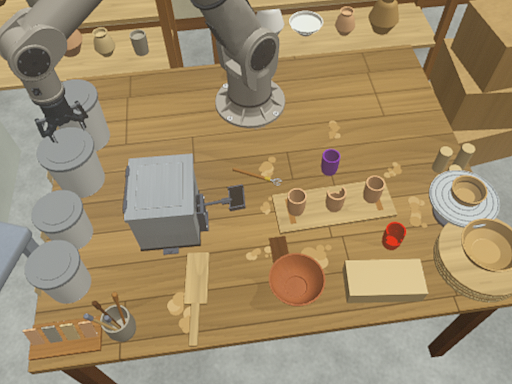

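View pics/side0.png

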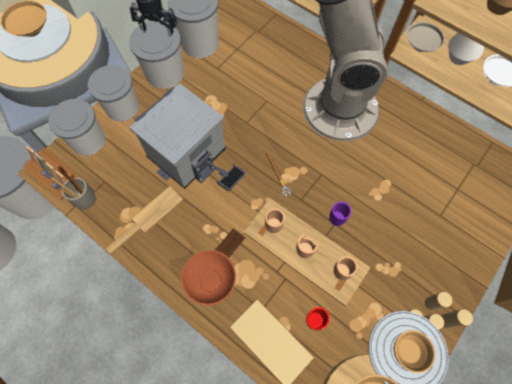

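The scene view shows the bin around (165,200), the lever pad at (236,197), and beakers at (297,202), (336,199) and (375,189). The middle one looks broken. The side view shows beakers at (275,220), (307,246) and (345,268), and the pad at (231,178).

Run:
```python
from h import *
print({k:v for k,v in calibration('scene').items() if k!='extrinsics'})
tiles=[]
for n,box in [('scene',(275,165,400,225)),('side',(250,200,375,290))]:
    z=np.load(f'pics/{n}0.npz'); c={k:z[k] for k in z.files}; im=z['im']; P=world(c,z['d'])
    x0,y0,x1,y1=box
    t=cv2.resize(im[y0:y1,x0:x1,::-1],(600,int(600*(y1-y0)/(x1-x0))),interpolation=cv2.INTER_CUBIC);tiles.append(t)
    Z=P[...,2]; ok=z['d']>0
    m=ok&(P[...,0]>.2)&(P[...,0]<1.1)&(abs(P[...,1])<.6)
    print(n,'bench z',np.median(Z[m&(abs(Z)<.03)]))
    # lid top
    t=m&(Z>.185)&(Z<.23)&(P[...,1]<-.1); k,l,s,_=cv2.connectedComponentsWithStats(t.astype(np.uint8)); i=1+np.argmax(s[1:,4]); q=P[l==i]
    r=cv2.minAreaRect((q[:,:2]*1000).astype(np.float32)); print('lid',r,np.median(q[:,2]),s[i])
    # beakers rims
    t=m&(Z>.085)&(Z<.12); k,l,s,ce=cv2.connectedComponentsWithStats(t.astype(np.uint8))
    for i in range(1,k):
        if s[i,4]>25:
            q=P[l==i]; print(' comp',s[i].tolist(),q[:,:2].min(0).round(3),q[:,:2].max(0).round(3),np.percentile(q[:,2],95).round(4),[round(x,3) if np.isscalar(x) else np.round(x,3).tolist() for x in cv2.minAreaRect((q[:,:2]*1000).astype(np.float32))], im[l==i].mean(0).round())
    # board
    h=cv2.cvtColor(im,cv2.COLOR_RGB2HSV)
    t=m&(Z>.012)&(Z<.024); k,l,s,_=cv2.connectedComponentsWithStats(t.astype(np.uint8))
    for i in range(1,k):
        if s[i,4]>300:
            q=P[l==i]; print(' board?',s[i].tolist(),cv2.minAreaRect((q[:,:2]*1000).astype(np.float32)),np.median(q[:,2]))
cv2.imwrite('pics/crop1.png',np.vstack(tiles)[:720] if 0 else np.vstack([cv2.resize(t,None,fx=.8,fy=.8) for t in tiles]))
```

```text
{'vertical_fov': 44.82439004446936, 'cx': 260.87814169856716, 'cy': 196.01855491626367}
scene bench z 0.0004614052418051156
lid ((514.4066772460938, -336.2694396972656), (207.5139923095703, 231.33990478515625), 87.61681365966797) 0.20844160172154674 [ 122  154   72   70 4384]
 comp [82, 155, 17, 26, 142] [ 0.282 -0.6  ] [ 0.374 -0.559] 0.1181 [[331.79, -572.604], [20.654, 99.362], 66.787] [154. 152. 143.]
 comp [428, 172, 66, 100, 1459] [0.516 0.507] [0.885 0.6  ] 0.1142 [[700.559, 553.463], [369.104, 92.9], 0.02] [182. 180. 169.]
 comp [365, 176, 20, 19, 177] [0.498 0.319] [0.563 0.382] 0.1051 [[531.724, 350.577], [60.348, 61.588], 43.882] [158. 125.  89.]
 comp [205, 185, 40, 27, 488] [ 0.48  -0.208] [ 0.568 -0.08 ] 0.1144 [[522.913, -144.601], [127.084, 88.118], 87.621] [90. 83. 76.]
 comp [326, 187, 20, 17, 123] [0.53  0.184] [0.581 0.25 ] 0.1064 [[555.827, 217.736], [49.014, 65.899], 3.13] [165. 131.  94.]
 comp [133, 188, 72, 51, 556] [ 0.454 -0.432] [ 0.625 -0.211] 0.1181 [[583.117, -293.893], [127.857, 253.08], 39.197] [107. 105. 100.]
 comp [287, 189, 19, 18, 165] [0.512 0.0
[... 2485 characters left out ...]
, 1898] [0.509 0.51 ] [0.779 0.6  ] 0.1082 [[644.226, 555.137], [269.805, 89.576], 0.105] [190. 192. 189.]
 comp [398, 335, 14, 20, 99] [0.581 0.583] [0.643 0.6  ] 0.1178 [[611.808, 591.479], [16.919, 62.558], 89.911] [210. 164. 105.]
 board? [106, 186, 77, 68, 1258] ((795.7677001953125, -263.4259033203125), (72.44607543945312, 294.4421081542969), 83.69182586669922) 0.01808672578156041
 board? [244, 198, 127, 108, 4209] ((534.156982421875, 220.44967651367188), (152.07730102539062, 400.25738525390625), 1.7061117887496948) 0.01875863658149529
 board? [192, 261, 36, 38, 503] ((804.3814697265625, 41.739994049072266), (107.194580078125, 111.42869567871094), 84.13263702392578) 0.017918971970635158
```

View pics/crop1.png

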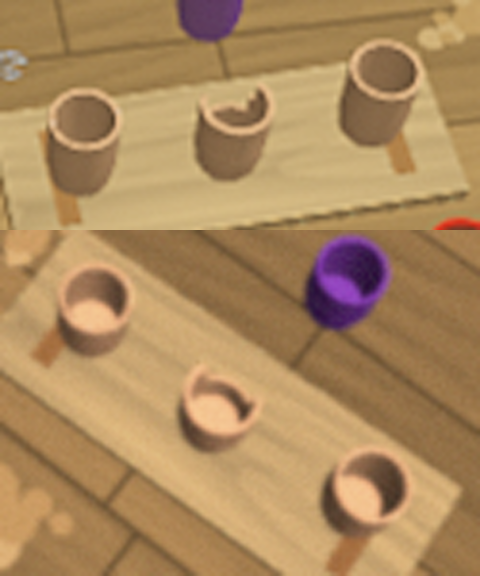

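The middle beaker is the broken one, with its gap facing about -x (towards the robot). In the scene view the gap sits at the upper edge of the rim. The bin's yaw is about -2.4°, and the pad is near (0.52,-0.104). I'll raise the tool and move over the lever pad.

>>> servo_tool([
  [1, 0, 0, 4, 0, 0, 0],
  [1, 0, 0, 8, 0, 0, -0.1],
  [1, 1.4, 3.3, 8, 0, 0, -0.2],
  [1, 2.8, 6.6, 8, 0, 0, -0.3],
  [1, 4.2, 9.9, 8, 0, 0, -0.4],
  [1, 5.7, 13.2, 8, 0, 0, -0.47],
  [1, 7.1, 16.5, 8, 0, 0, -0.47],
  [1, 8.6, 19.8, 8, 0, 0, -0.47],
], squeeze=30)

```text
time_s: 0.82
ee_pos: [0.3899, -0.403, 0.3112]
eef_rot: [-0.706, 0.709, 0.0, -0.0]
contact_force: [1.3, -0.4, -0.1]
grip_width: -0.0
```

>>> servo_tool([
  [1, 1.6, 3.8, 0, 0, 0, 0],
  [1, 3.2, 7.6, 0, 0, 0, 0],
  [1, 4.9, 11.4, 0, 0, 0, 0],
  [1, 6.5, 15.2, 0, 0, 0, 0],
  [1, 8.1, 19, 0, 0, 0, 0],
  [1, 9.8, 22.8, -2, 0, 0, 0],
  [1, 11.5, 26.6, -4, 0, 0, 0],
  [1, 13.1, 30.2, -5, 0, 0, 0],
])

```text
time_s: 1.48
ee_pos: [0.5174, -0.1081, 0.2622]
eef_rot: [-0.706, 0.708, 0.0, -0.0]
contact_force: [0.9, -0.5, -0.1]
grip_width: -0.0
```

Run:
```python
from h import *
c,im,d=cap('wrist','w1.png'); s=get_state(); print(s['time_s'],s['ee_pos'],s['eef_rot'],s['grip_width'],s['contact_force'])
E=np.array(c['extrinsics']);print('cam',-E[:3,:3].T@E[:3,3],-E[2,:3])
P=world(c,d);np.savez('pics/w1.npz',P=P,im=im)
Z=P[...,2]
t=(Z>.09)&(Z<.125)&(P[...,1]>-.15)&(P[...,1]<0)&(d>.15)
k,l,st,_=cv2.connectedComponentsWithStats(t.astype(np.uint8))
for i in range(1,k):
  if st[i,4]>200:
    q=P[l==i];print(st[i],q.min(0),q.max(0),np.median(q,0),cv2.minAreaRect((q[:,:2]*1000).astype(np.float32)))
```

```text
1.5333 [ 0.51960144 -0.0998742   0.26043881] [ 7.08463652e-01 -7.05744890e-01 -1.77062885e-03 -5.18494979e-04] 0.0003961106688067076 [ 2.09698358 10.75575946 -2.93941996]
cam [ 0.59671473 -0.10903114  0.40508838] [-0.31047183  0.00210968 -0.95058024]
[ 230  118   75   95 5559] [ 0.47854641 -0.14990918  0.09022404] [ 0.56433687 -0.07873131  0.12087846] [ 0.5219571  -0.10771513  0.10263343] ((521.0487060546875, -115.12738037109375), (70.30528259277344, 84.30596160888672), 87.36061096191406)
```

View pics/w1.png

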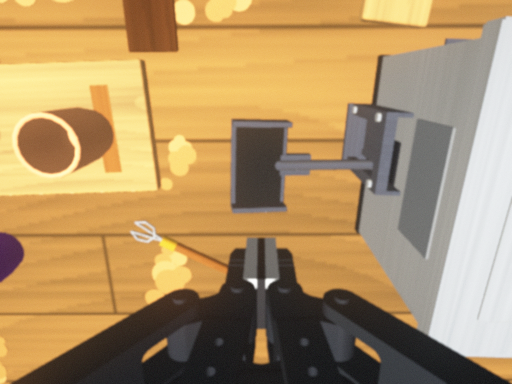

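The wrist view shows the thumb plate at (231–291, 120–212) px, with its lips at the top and bottom edges. The arm leads right to the gate plate at (375,150). Pad centre is about (0.521,-0.1045,0.102). Next I'll descend and press.

>>> servo_tool([
  [1, 0.3, 0, -3, 0, 0, 0],
  [1, 0.6, 0, -6, 0, 0, 0],
  [1, 1.0, 0, -9, 0, 0, 0],
  [1, 1.0, 0, -11.5, 0, 0, 0],
  [1, 1.0, 0, -13, 0, 0, 0],
  [1, 1.0, 0, -14, 0, 0, 0],
  [1, 1.0, 0, -14.5, 0, 0, 0],
  [1, 1.0, 0, -14.8, 0, 0, 0],
])

```text
time_s: 2.2
ee_pos: [0.5277, -0.1097, 0.1153]
eef_rot: [-0.706, 0.708, 0.0, -0.0]
contact_force: [-0.2, 0.2, 0.1]
grip_width: 0.0004
```

>>> servo_tool([
  [1, 0, 0, -0.7, 0, 0, 0],
  [1, 0, 0, -1.4, 0, 0, 0],
  [1, 0, 0, -2.1, 0, 0, 0],
  [1, 0, 0, -2.8, 0, 0, 0],
  [1, 0, 0, -3.5, 0, 0, 0],
  [1, 0, 0, -4.2, 0, 0, 0],
  [1, 0, 0, -4.9, 0, 0, 0],
  [1, 0, 0, -5.6, 0, 0, 0],
])

```text
time_s: 2.87
ee_pos: [0.5294, -0.1082, 0.0602]
eef_rot: [-0.706, 0.708, -0.001, 0.002]
contact_force: [0.9, 8.3, 15.9]
grip_width: -0.0001
```

>>> servo_tool([
  [1, 0, 0, -0.6, 0, 0, 0],
  [1, 0, 0, -1.1, 0, 0, 0],
  [1, 0, 0, -1.5, 0, 0, 0],
  [1, 0, 0, -1.8, 0, 0, 0],
  [1, 0, 0, -2.1, 0, 0, 0],
  [1, 0, 0, -2.3, 0, 0, 0],
  [1, 0, 0, -2.3, 0, 0, 0],
  [1, 0, 0, -2.3, 0, 0, 0],
])

```text
time_s: 3.53
ee_pos: [0.5281, -0.1099, 0.0366]
eef_rot: [-0.706, 0.708, -0.0, 0.0]
contact_force: [0.4, -1.1, 4.2]
grip_width: 0.0001
```

>>> servo_tool([
  [1, 0, 0, -0.2, 0, 0, 0],
  [1, 0, 0, -0.4, 0, 0, 0],
  [1, 0, 0, -0.5, 0, 0, 0],
  [1, 0, 0, -0.5, 0, 0, 0],
  [1, 0, 0, -0.5, 0, 0, 0],
  [1, 0, 0, -0.5, 0, 0, 0],
  [1, 0, 0, -0.5, 0, 0, 0],
  [1, 0, 0, -0.5, 0, 0, 0],
])

```text
time_s: 4.2
ee_pos: [0.5278, -0.1097, 0.0316]
eef_rot: [-0.706, 0.708, -0.0, 0.0]
contact_force: [0.9, -1.7, 3.3]
grip_width: 0.0001
```

Run:
```python
from h import *
s=get_state(); print(s['time_s'],s['ee_pos'],s['contact_force'])
c,im,d=cap('wrist'); s=get_state(); print(s['time_s'],s['ee_pos'],s['contact_force'])
P=world(c,d);m=(d>.12)&(P[...,2]<.07)&(P[...,2]>.006)&(P[...,1]>-.16)&(P[...,1]<-.05)&(P[...,0]>.45)&(P[...,0]<.62)
k,l,st,_=cv2.connectedComponentsWithStats(m.astype(np.uint8))
for i in range(1,k):
  if st[i,4]>200:
    q=P[l==i];print(st[i],q.min(0),q.max(0))
    for y in np.arange(-.15,-.07,.008):
        r=q[abs(q[:,1]-y)<.003]
        if len(r): print(round(y,3),np.median(r[:,2]))
```

```text
4.2 [ 0.52777891 -0.10969677  0.03157879] [ 0.88746022 -1.68139054  3.28964362]
4.25 [ 0.52772758 -0.10972494  0.03154365] [-0.16544526 -1.66076642  3.99692867]
[  188   178   188   184 14419] [ 0.47870559 -0.15999947  0.02512866] [ 0.56445577 -0.07969082  0.06999802]
-0.15 0.042139738563354595
-0.142 0.040704958397397635
-0.134 0.038976417645819564
-0.126 0.037548060374888885
-0.118 0.04210373114366613
-0.11 0.04727148855651485
-0.102 0.03967090968656127
-0.094 0.031779713052950284
-0.086 0.03026880519239415
-0.078 0.028663455458103778
```

>>> servo_tool([
  [1, 0.5, 0, -0.1, 0, 0, 0],
  [1, 1.0, 0, -0.1, 0, 0, 0],
  [1, 1.5, 0, -0.1, 0, 0, 0],
  [1, 2.0, 0, -0.1, 0, 0, 0],
  [1, 2.5, 0, -0.1, 0, 0, 0],
  [1, 3.0, 0, -0.1, 0, 0, 0],
  [1, 3.5, -0.1, -0.1, 0, 0, 0],
  [1, 4.0, -0.1, -0.1, 0, 0, 0],
])

```text
time_s: 4.92
ee_pos: [0.5682, -0.1108, 0.0305]
eef_rot: [-0.706, 0.708, 0.0, -0.0]
contact_force: [-1.1, -1.7, 4.3]
grip_width: -0.0001
```

>>> servo_tool([
  [1, 0.5, 0, 0, 0, 0, 0],
  [1, 1.0, -0.1, 0, 0, 0, 0],
  [1, 1.5, -0.2, 0, 0, 0, 0],
  [1, 2.0, -0.3, 0, 0, 0, 0],
  [1, 2.4, -0.4, 0, 0, 0, 0],
  [1, 2.8, -0.4, 0, 0, 0, 0],
  [1, 3.0, -0.4, 0, 0, 0, 0],
  [1, 3.0, -0.4, 0, 0, 0, 0],
])

```text
time_s: 5.58
ee_pos: [0.598, -0.1145, 0.0304]
eef_rot: [-0.706, 0.708, 0.0, 0.0]
contact_force: [-0.9, 1.1, 3.2]
grip_width: -0.0
```

Run:
```python
from h import *
c,im,d=cap('wrist','w2.png'); s=get_state(); print(s['time_s'],s['ee_pos'],s['contact_force'])
```

```text
5.6333 [ 0.59776933 -0.11439537  0.03042158] [-0.87740443  1.50409294  2.41282127]
```

View pics/w2.png

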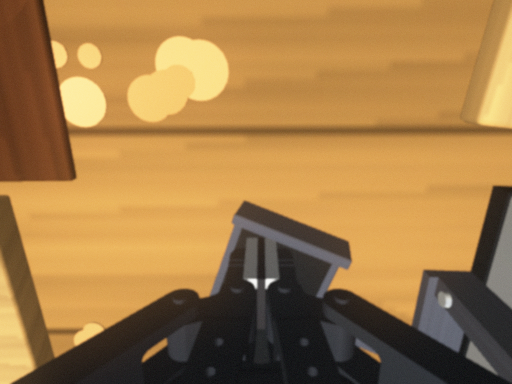

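The plate has swung well round towards +x, with its far lip running (240,210)–(350,262) px. I'll push further until I feel the end stop.

>>> servo_tool([
  [1, 0.2, 0, 0, 0, 0, 0],
  [1, 0.4, 0, 0, 0, 0, 0],
  [1, 0.6, 0, 0, 0, 0, 0],
  [1, 0.8, 0, 0, 0, 0, 0],
  [1, 0.9, 0, 0, 0, 0, 0],
  [1, 0.9, 0, 0, 0, 0, 0],
  [1, 0.9, 0, 0, 0, 0, 0],
  [1, 0.9, 0, 0, 0, 0, 0],
])

```text
time_s: 6.3
ee_pos: [0.6064, -0.1149, 0.0304]
eef_rot: [-0.706, 0.708, 0.0, -0.0]
contact_force: [-4.8, -2.2, 3.0]
grip_width: 0.0001
```

>>> servo_tool([
  [1, 0.1, 0, 0, 0, 0, 0],
  [1, 0.2, 0, 0, 0, 0, 0],
  [1, 0.3, 0, 0, 0, 0, 0],
  [1, 0.4, 0, 0, 0, 0, 0],
  [1, 0.4, 0, 0, 0, 0, 0],
  [1, 0.4, 0, 0, 0, 0, 0],
  [1, 0.4, 0, 0, 0, 0, 0],
  [1, 0.4, 0, 0, 0, 0, 0],
])

```text
time_s: 6.97
ee_pos: [0.6099, -0.1149, 0.0303]
eef_rot: [-0.706, 0.708, 0.0, -0.0]
contact_force: [-7.0, -1.2, 3.2]
grip_width: -0.0001
```

Run:
```python
from h import *
c,im,d=cap('wrist'); s=get_state(); print(s['time_s'],s['ee_pos'],s['contact_force'])
P=world(c,d)
m=(d>.12)&(P[...,2]<.075)&(P[...,2]>.012)&(P[...,1]>-.17)&(P[...,1]<-.05)&(P[...,0]>.57)&(P[...,0]<.66)
k,l,st,_=cv2.connectedComponentsWithStats(m.astype(np.uint8))
i=1+np.argmax(st[1:,4]); q=P[l==i]; print(q.max(0)); 
# far lip outer edge: max x per y
for y in np.arange(-.15,-.07,.01):
    r=q[abs(q[:,1]-y)<.003]
    if len(r): j=r[:,0].argmax(); print(y.round(3),r[j].round(4))
```

```text
7.0167 [ 0.60991884 -0.11482631  0.03029451] [-7.01296845 -1.5818166   3.68192317]
[ 0.62743847 -0.09489211  0.07381489]
-0.15 [ 0.613  -0.1473  0.0399]
-0.14 [ 0.6164 -0.1371  0.034 ]
-0.13 [ 0.6203 -0.127   0.0384]
-0.12 [ 0.624  -0.1173  0.0315]
-0.11 [ 0.6271 -0.1089  0.0294]
-0.1 [ 0.6178 -0.103   0.0552]
```

The lip slope gives a swing of about 0.3 rad, so the lever is at the far end. I'll let it rise.

>>> servo_tool([
  [1, 0, 0, 0.4, 0, 0, 0],
  [1, 0, 0, 0.8, 0, 0, 0],
  [1, 0, 0, 1.2, 0, 0, 0],
  [1, 0, 0, 1.6, 0, 0, 0],
  [1, 0, 0, 2.0, 0, 0, 0],
  [1, 0, 0, 2.4, 0, 0, 0],
  [1, 0, 0, 2.8, 0, 0, 0],
  [1, 0, 0, 3.2, 0, 0, 0],
])

```text
time_s: 7.68
ee_pos: [0.6104, -0.1142, 0.0625]
eef_rot: [-0.706, 0.708, 0.0, -0.0]
contact_force: [-3.4, 1.8, -2.1]
grip_width: 0.0001
```

>>> servo_tool([
  [1, -0.3, 0, 1, 0, 0, 0],
  [1, -0.6, 0, 3, 0, 0, 0],
  [1, -0.6, 0.5, 6, 0, 0, 0],
  [0.5, -0.6, 2, 10, 0, 0, 0],
  [0, -1, 5, 14, 0, 0, 0],
  [0, -1.5, 8.5, 16, 0, 0, 0],
  [0, -2, 12, 17, 0, 0, 0],
  [0, -2.5, 15.5, 18, 0, 0, 0],
])

```text
time_s: 8.35
ee_pos: [0.5863, 0.0417, 0.246]
eef_rot: [-0.706, 0.709, -0.002, 0.002]
contact_force: [1.6, 1.0, -0.5]
grip_width: 0.0607
```

Run:
```python
from h import *
s=get_state(); print(s['time_s'],s['ee_pos'],s['contact_force'])
c,im,d=cap('scene','s2.png'); P=world(c,d)
m=(d>.1)&(P[...,2]<.1)&(P[...,2]>.03)&(P[...,1]>-.16)&(P[...,1]<-.06)&(P[...,0]>.5)&(P[...,0]<.66)
q=P[m]; print(len(q),q.min(0),q.max(0),np.median(q,0))
cv2.imwrite('pics/s2c.png',cv2.resize(im[80:280,80:420,::-1],None,fx=2,fy=2))
```

```text
8.35 [0.58634944 0.04173823 0.24596499] [ 1.6225118   1.01655933 -0.49972065]
449 [ 0.53085449 -0.15963597  0.04739966] [ 0.62743526 -0.07815177  0.07742392] [ 0.57323672 -0.11602292  0.0584026 ]
```

View pics/s2c.png

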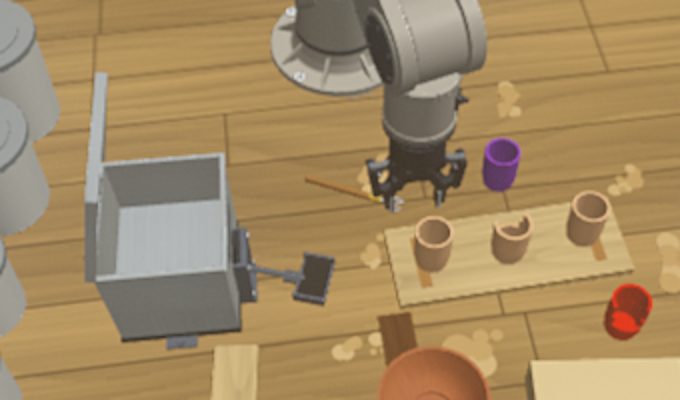

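The lid stands open and the lever is hooked, with the plate at (315,278) in the crop and about 58 mm high. Now I'll move over the middle (broken) beaker.

>>> servo_tool([
  [0, -0.8, 3.5, 1, 0, 0, 0],
  [0, -1.6, 7, 2, 0, 0, 0],
  [0, -2.4, 10.5, 3, 0, 0, 0],
  [0, -3.2, 14, 4, 0, 0, 0],
  [0, -4.1, 17.5, 4, 0, 0, 0],
  [0, -4.1, 17.7, 4, 0, 0, 0],
  [0, -4.1, 17.7, 4, 0, 0, 0],
  [0, -4.1, 17.7, 4, 0, 0, 0],
])

```text
time_s: 9.07
ee_pos: [0.545, 0.217, 0.2831]
eef_rot: [-0.706, 0.708, -0.0, 0.001]
contact_force: [-0.1, -1.2, -0.2]
grip_width: 0.0854
```

Run:
```python
from h import *
s=get_state(); print(s['time_s'],s['ee_pos'],s['contact_force'])
c,im,d=cap('wrist','w3.png'); P=world(c,d); Z=P[...,2]
t=(d>.12)&(Z>.05)&(Z<.12)&(P[...,0]>.45)&(P[...,0]<.64)
k,l,st,_=cv2.connectedComponentsWithStats(t.astype(np.uint8))
for i in range(1,k):
  if st[i,4]>200:
    q=P[l==i]; r=q[q[:,2]>np.percentile(q[:,2],98)-.004]
    # rim circle by algebraic fit
    A=np.c_[r[:,:2],np.ones(len(r))]; b=(r[:,:2]**2).sum(1); a=np.linalg.lstsq(A,b,rcond=None)[0]; ce=a[:2]/2; R=np.sqrt(a[2]+ce@ce)
    an=np.degrees(np.arctan2(r[:,1]-ce[1],r[:,0]-ce[0])); h=np.histogram(an,36,(-180,180))[0]
    print(st[i].tolist(),q.min(0).round(4),q.max(0).round(4),'c',ce.round(4),'R',R.round(4),'z',np.median(r[:,2]).round(4)); print(h)
```

```text
9.0667 [0.54502326 0.21701907 0.28312819] [-0.14856468 -1.18605802 -0.1709505 ]
[228, 128, 63, 56, 1414] [0.5139 0.1876 0.0501] [0.5745 0.2495 0.1042] c [0.5438 0.2186] R 0.0285 z 0.1022
[ 0  0  0  0  0  0 16 24 28 27 24 26 27 25 27 30 29 27 26 29 27 28 28 26
 26 27 26 25 25 27 18  0  0  0  0  0]
[347, 131, 74, 67, 2882] [0.5093 0.0575 0.0501] [0.571  0.1195 0.104 ] c [0.5404 0.0889] R 0.0282 z 0.1018
[26 26 24 27 27 27 27 31 25 28 28 27 27 25 26 26 26 26 25 30 28 28 28 26
 27 26 29 26 24 26 23 21 24 20 26 21]
[97, 143, 74, 67, 2958] [0.4973 0.3205 0.05  ] [0.5587 0.3824 0.1043] c [0.5279 0.3516] R 0.0283 z 0.102
[22 25 22 22 22 22 23 25 28 24 26 27 28 28 25 28 26 25 29 23 26 25 24 27
 24 27 27 25 26 27 27 27 26 25 23 24]
```

View pics/w3.png

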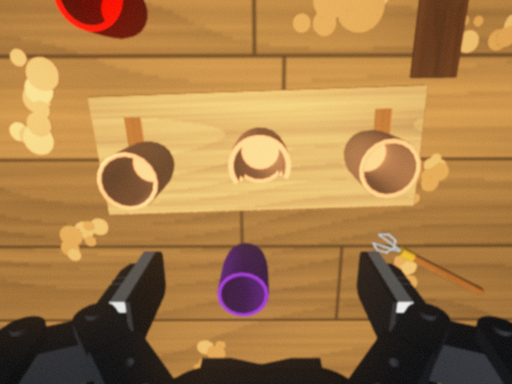

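The wrist view shows the broken beaker at (260,157) px with its gap facing down the picture (-x), between sound beakers at (130,182) and (388,165). Centre is (0.5438,0.2186) and the rim is at z = 0.102, so its y sides are good to grip.

>>> servo_tool([
  [0, -0.1, 0.2, -4, 0, 0, 0],
  [0, -0.1, 0.2, -8, 0, 0, 0],
  [0, -0.1, 0.2, -12, 0, 0, 0],
  [0, -0.1, 0.2, -15, 0, 0, 0],
  [0, -0.1, 0.2, -17, 0, 0, 0],
  [0, -0.1, 0.2, -18, 0, 0, 0],
  [0, -0.1, 0.2, -18.5, 0, 0, 0],
  [0, -0.1, 0.2, -18.5, 0, 0, 0],
])

```text
time_s: 9.78
ee_pos: [0.544, 0.2186, 0.0974]
eef_rot: [-0.706, 0.709, -0.0, -0.0]
contact_force: [-0.8, -0.5, 0.7]
grip_width: 0.0855
```

>>> servo_tool([
  [0, 0, 0, -1, 0, 0, 0],
  [0, 0, 0, -2, 0, 0, 0],
  [0, 0, 0, -3, 0, 0, 0],
  [0, 0, 0, -4, 0, 0, 0],
  [0, 0, 0, -4.8, 0, 0, 0],
  [0, 0, 0, -5.2, 0, 0, 0],
  [0, 0, 0, -5.2, 0, 0, 0],
  [0, 0, 0, -5.2, 0, 0, 0],
])

```text
time_s: 10.45
ee_pos: [0.5436, 0.2194, 0.0453]
eef_rot: [-0.706, 0.708, 0.0, -0.0]
contact_force: [-1.0, 0.5, 0.0]
grip_width: 0.0854
```

>>> servo_tool([
  [0.3, 0, 0, 0, 0, 0, 0],
  [0.4, 0, 0, 0, 0, 0, 0],
  [0.6, 0, 0, 0, 0, 0, 0],
  [0.8, 0, 0, 0, 0, 0, 0],
  [1, 0, 0, 0, 0, 0, 0],
  [1, 0, 0, 0, 0, 0, 0],
  [1, 0, 0, 0, 0, 0, 0],
  [1, 0, 0, 0, 0, 0, 0],
], squeeze=30)

```text
time_s: 11.12
ee_pos: [0.544, 0.2191, 0.0463]
eef_rot: [-0.706, 0.708, -0.0, 0.0]
contact_force: [-1.0, -1.9, 5.7]
grip_width: 0.0622
```

>>> servo_tool([
  [1, 0, 0, 0.5, 0, 0, 0],
  [1, 0, 0, 2, 0, 0, 0],
  [1, 0, 0, 5, 0, 0, 0],
  [1, 0, 0, 8, 0, 0, 0],
  [1, 0, 0, 11, 0, 0, 0],
  [1, 0, 0, 14.5, 0, 0, 0],
  [1, 0, -1, 18, 0, 0, 0],
  [1, 0, -3, 21, 0, 0, 0],
])

```text
time_s: 11.78
ee_pos: [0.5432, 0.1915, 0.2585]
eef_rot: [0.707, -0.707, -0.0, -0.001]
contact_force: [0.5, -1.7, -2.1]
grip_width: 0.0623
```

>>> servo_tool([
  [1, -0.2, -3, 2, 0, 0, 0],
  [1, -0.5, -6, 3, 0, 0, 0],
  [1, -0.7, -9, 3, 0, 0, 0],
  [1, -1.0, -12, 3, 0, 0, 0],
  [1, -1.2, -15, 3, 0, 0, 0],
  [1, -1.4, -18, 3, 0, 0, 0],
  [1, -1.6, -21, 3, 0, 0, 0],
  [1, -1.8, -24, 3, 0, 0, 0],
])

```text
time_s: 12.45
ee_pos: [0.5252, -0.052, 0.2862]
eef_rot: [-0.706, 0.708, -0.0, 0.0]
contact_force: [1.3, -0.4, -2.2]
grip_width: 0.0627
```

>>> servo_tool([
  [1, -0.2, -3.5, 0, 0, 0, 0],
  [1, -0.4, -7, 0, 0, 0, 0],
  [1, -0.6, -10.5, 0, 0, 0, 0],
  [1, -0.8, -14, 0, 0, 0, 0],
  [1, -1.0, -17.5, 0, 0, 0, 0],
  [1, -1.2, -21, 0, 0, 0, 0],
  [1, -1.4, -24, 0, 0, 0, 0],
  [1, -1.4, -26.1, 0, 0, 0, 0],
])

```text
time_s: 13.12
ee_pos: [0.5105, -0.3148, 0.286]
eef_rot: [-0.705, 0.709, -0.0, -0.0]
contact_force: [0.8, 0.3, -0.5]
grip_width: 0.0624
```

Run:
```python
from h import *
c,im,d=cap('scene'); s=get_state(); print(s['time_s'],s['ee_pos'],s['contact_force'],s['grip_width'])
c2,im2,d2=cap('side')
cv2.imwrite('pics/s3.png',np.vstack([cv2.resize(im[40:280,60:420,::-1],(480,320)),cv2.resize(im2[0:240,60:300,::-1],(280,280))[:, :, :] if 0 else cv2.resize(im2[0:200,60:360,::-1],(480,280))]))
```

```text
13.1667 [ 0.5099926  -0.31808551  0.28579961] [-3.18966851 -3.33406216 -1.4098279 ] 0.06202755616404867
```

View pics/s3.png

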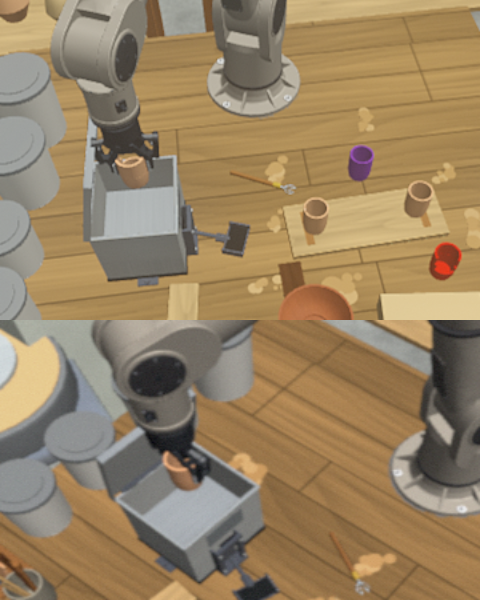

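The beaker hangs over the open bin mouth, and the two sound beakers are still standing. I'll lower it into the bin.

>>> servo_tool([
  [1, 0, 0.5, 0, 0, 0, 0],
  [1, 0, 0.5, -1, 0, 0, 0],
  [1, 0, 0.5, -3, 0, 0, 0],
  [1, 0, 0.5, -5, 0, 0, 0],
  [1, 0, 0.5, -7, 0, 0, 0],
  [1, 0, 0.5, -9, 0, 0, 0],
  [1, 0, 0.5, -11, 0, 0, 0],
  [1, 0, 0.5, -12.5, 0, 0, 0],
])

```text
time_s: 13.88
ee_pos: [0.5114, -0.3045, 0.1585]
eef_rot: [-0.707, 0.707, 0.001, 0.0]
contact_force: [0.6, 0.3, -1.4]
grip_width: 0.0623
```

>>> servo_tool([
  [1, 0, 0, -1, 0, 0, 0],
  [1, 0, 0, -2, 0, 0, 0],
  [1, 0, 0, -3, 0, 0, 0],
  [1, 0, 0, -3.6, 0, 0, 0],
  [1, 0, 0, -4.0, 0, 0, 0],
  [1, 0, 0, -4.2, 0, 0, 0],
  [1, 0, 0, -4.4, 0, 0, 0],
  [1, 0, 0, -4.4, 0, 0, 0],
])

```text
time_s: 14.55
ee_pos: [0.5118, -0.3078, 0.1165]
eef_rot: [-0.706, 0.709, -0.001, -0.0]
contact_force: [-1.0, -7.9, -1.6]
grip_width: 0.0621
```

>>> servo_tool([
  [1, 0, -0.2, 0, 0, 0, 0],
  [1, 0, -0.4, 0, 0, 0, 0],
  [1, 0, -0.4, -0.1, 0, 0, 0],
  [1, 0, -0.4, -0.2, 0, 0, 0],
  [1, 0, -0.4, -0.2, 0, 0, 0],
  [1, 0, -0.4, -0.2, 0, 0, 0],
  [1, 0, -0.4, -0.2, 0, 0, 0],
  [1, 0, -0.4, -0.2, 0, 0, 0],
])

```text
time_s: 15.22
ee_pos: [0.5117, -0.3106, 0.1145]
eef_rot: [-0.706, 0.708, -0.0, 0.0]
contact_force: [0.2, 0.4, -1.7]
grip_width: 0.0621
```

Nothing is touching now (z force is just the beaker's weight), and it is 1–2 mm above the floor. I'll release and lift out.

>>> servo_tool([
  [0.2, 0, 0, 0, 0, 0, 0],
  [0.15, 0, 0, 0, 0, 0, 0],
  [0.12, 0, 0, 0, 0, 0, 0],
  [0.12, 0, 0, 0, 0, 0, 0],
  [0.12, 0, 0, 0, 0, 0, 0],
  [0.12, 0, 0, 0, 0, 0, 0],
  [0.12, 0, 0, 0.5, 0, 0, 0],
  [0.12, 0, 0, 1.5, 0, 0, 0],
])

```text
time_s: 15.88
ee_pos: [0.5109, -0.3117, 0.1288]
eef_rot: [-0.706, 0.709, 0.0, -0.001]
contact_force: [0.6, -6.4, -3.5]
grip_width: 0.075
```

>>> servo_tool([
  [0.12, 0, 0, 2, 0, 0, 0],
  [0.12, 0, 0, 4, 0, 0, 0],
  [0.12, 0, 0, 6.5, 0, 0, 0],
  [0.12, 0, 0, 9, 0, 0, 0],
  [0.12, 0, 0, 11.5, 0, 0, 0],
  [0.12, 0, 0, 14, 0, 0, 0],
  [0.12, 0, 0, 16.5, 0, 0, 0],
  [0.12, 0, 0, 18, 0, 0, 0],
])

```text
time_s: 16.55
ee_pos: [0.5122, -0.3109, 0.3125]
eef_rot: [-0.706, 0.708, -0.001, 0.001]
contact_force: [0.4, -0.1, 0.2]
grip_width: 0.0751
```

Run:
```python
from h import *
s=get_state(); print(s['time_s'],s['ee_pos'],s['contact_force'],s['grip_width'])
c,im,d=cap('scene'); P=world(c,d)
m=(d>.1)&(P[...,2]<.1)&(P[...,2]>.03)&(P[...,1]>-.16)&(P[...,1]<-.06)&(P[...,0]>.5)&(P[...,0]<.66)
q=P[m]; print(len(q),q.min(0),q.max(0),np.median(q,0))
c2,im2,d2=cap('wrist')
cv2.imwrite('pics/s4.png',np.vstack([cv2.resize(im[80:280,60:360,::-1],(450,300)),cv2.resize(im2[:,:,::-1],(450,300))]))
```

```text
16.55 [ 0.51218873 -0.31091917  0.31253722] [ 0.37740312 -0.06193645  0.1515044 ] 0.07506143909834223
450 [ 0.53062156 -0.15948731  0.04730677] [ 0.62838113 -0.07814427  0.07891221] [ 0.57337368 -0.11607212  0.05805047]
```

View pics/s4.png

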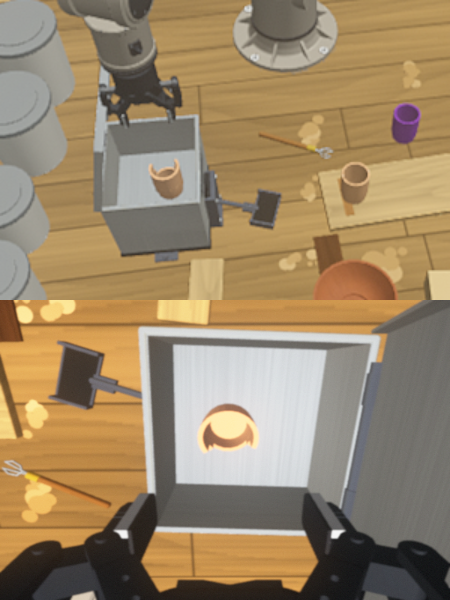

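The beaker stands in the bin at (228,430) in the lower picture, and the lever is still hooked. Next I'll go to the lever plate, which is around (0.563,-0.110) for a press towards its -x side.

>>> servo_tool([
  [0.5, 0.8, 3.5, 0, 0, 0, 0],
  [1, 1.7, 7, 0, 0, 0, 0],
  [1, 2.6, 10.5, 0, 0, 0, 0],
  [1, 3.5, 14, 0, 0, 0, 0],
  [1, 4.5, 17.5, -2, 0, 0, 0],
  [1, 5.1, 20.1, -5, 0, 0, 0],
  [1, 5.1, 20.1, -8, 0, 0, 0],
  [1, 5.1, 20.1, -11, 0, 0, 0],
])

```text
time_s: 17.32
ee_pos: [0.5627, -0.1073, 0.1979]
eef_rot: [0.707, -0.707, -0.0, -0.0]
contact_force: [0.3, -0.7, -0.4]
grip_width: 0.0002
```

>>> servo_tool([
  [1, 0, 0, -2.5, 0, 0, 0],
  [1, 0, 0, -5, 0, 0, 0],
  [1, 0, 0, -7.5, 0, 0, 0],
  [1, 0, 0, -9.5, 0, 0, 0],
  [1, 0, 0, -11, 0, 0, 0],
  [1, 0, 0, -11.8, 0, 0, 0],
  [1, 0, 0, -12, 0, 0, 0],
  [1, 0, 0, -12, 0, 0, 0],
])

```text
time_s: 17.98
ee_pos: [0.5624, -0.1096, 0.0792]
eef_rot: [-0.706, 0.708, 0.0, -0.0]
contact_force: [-0.6, -0.2, -0.8]
grip_width: -0.0002
```

>>> servo_tool([
  [1, 0, 0, -0.7, 0, 0, 0],
  [1, 0, 0, -1.4, 0, 0, 0],
  [1, 0, 0, -2.1, 0, 0, 0],
  [1, 0, 0, -2.8, 0, 0, 0],
  [1, 0, 0, -3.5, 0, 0, 0],
  [1, 0, 0, -4.1, 0, 0, 0],
  [1, 0, 0, -4.6, 0, 0, 0],
  [1, 0, 0, -4.8, 0, 0, 0],
])

```text
time_s: 18.65
ee_pos: [0.5629, -0.1105, 0.0312]
eef_rot: [-0.706, 0.708, -0.0, -0.0]
contact_force: [-1.4, -2.8, 9.3]
grip_width: -0.0004
```

>>> servo_tool([
  [1, 0, 0, -0.1, 0, 0, 0],
  [1, 0, 0, -0.1, 0, 0, 0],
  [1, 0, 0, -0.1, 0, 0, 0],
  [1, 0, 0, -0.1, 0, 0, 0],
  [1, 0, 0, -0.1, 0, 0, 0],
  [1, 0, 0, -0.1, 0, 0, 0],
  [1, 0, 0, -0.1, 0, 0, 0],
  [1, 0, 0, -0.1, 0, 0, 0],
])

```text
time_s: 19.32
ee_pos: [0.5627, -0.1097, 0.0305]
eef_rot: [-0.706, 0.708, -0.0, 0.0]
contact_force: [-0.0, -2.1, 4.6]
grip_width: -0.0002
```

>>> servo_tool([
  [1, -0.5, 0, 0, 0, 0, 0],
  [1, -1.0, 0, 0, 0, 0, 0],
  [1, -1.5, 0, 0, 0, 0, 0],
  [1, -2.0, 0, 0, 0, 0, 0],
  [1, -2.5, 0, 0, 0, 0, 0],
  [1, -3.0, 0, 0, 0, 0, 0],
  [1, -3.5, 0, 0, 0, 0, 0],
  [1, -4.0, 0, 0, 0, 0, 0],
])

```text
time_s: 19.98
ee_pos: [0.5221, -0.1097, 0.0305]
eef_rot: [-0.706, 0.708, 0.0, 0.0]
contact_force: [0.3, 1.9, 3.2]
grip_width: -0.0001
```

>>> servo_tool([
  [1, -0.5, 0, 0, 0, 0, 0],
  [1, -1.0, 0, 0, 0, 0, 0],
  [1, -1.5, 0, 0, 0, 0, 0],
  [1, -2.0, 0, 0, 0, 0, 0],
  [1, -2.4, 0, 0, 0, 0, 0],
  [1, -2.7, 0, 0, 0, 0, 0],
  [1, -2.8, 0, 0, 0, 0, 0],
  [1, -2.8, 0, 0, 0, 0, 0],
])

```text
time_s: 20.65
ee_pos: [0.4946, -0.1097, 0.0306]
eef_rot: [-0.706, 0.708, -0.0, 0.0]
contact_force: [1.9, 0.9, 3.4]
grip_width: -0.0
```

>>> servo_tool([
  [1, -0.1, 0, 0, 0, 0, 0],
  [1, -0.2, 0, 0, 0, 0, 0],
  [1, -0.3, 0, 0, 0, 0, 0],
  [1, -0.4, 0, 0, 0, 0, 0],
  [1, -0.4, 0, 0, 0, 0, 0],
  [1, -0.4, 0, 0, 0, 0, 0],
  [1, -0.4, 0, 0, 0, 0, 0],
  [1, -0.4, 0, 0, 0, 0, 0],
])

```text
time_s: 21.32
ee_pos: [0.4908, -0.1098, 0.0306]
eef_rot: [-0.706, 0.708, -0.0, 0.0]
contact_force: [4.0, -0.1, 3.5]
grip_width: 0.0002
```

>>> servo_tool([
  [1, -0.1, 0, 0, 0, 0, 0],
  [1, -0.2, 0, 0, 0, 0, 0],
  [1, -0.3, 0, 0, 0, 0, 0],
  [1, -0.3, 0, 0, 0, 0, 0],
  [1, -0.3, 0, 0, 0, 0, 0],
  [1, -0.3, 0, 0, 0, 0, 0],
  [1, -0.3, 0, 0, 0, 0, 0],
  [1, -0.3, 0, 0, 0, 0, 0],
])

```text
time_s: 21.98
ee_pos: [0.4882, -0.11, 0.0307]
eef_rot: [-0.706, 0.708, -0.001, 0.0]
contact_force: [6.0, -2.6, 3.1]
grip_width: 0.0004
```

Run:
```python
from h import *
c,im,d=cap('wrist'); s=get_state(); print(s['time_s'],s['ee_pos'],s['contact_force'])
P=world(c,d)
m=(d>.12)&(P[...,2]<.07)&(P[...,2]>.012)&(P[...,1]>-.16)&(P[...,1]<-.06)&(P[...,0]>.51)&(P[...,0]<.66)
k,l,st,_=cv2.connectedComponentsWithStats(m.astype(np.uint8))
i=1+np.argmax(st[1:,4]); q=P[l==i]; print(st[i],q.min(0),q.max(0))
for y in np.arange(-.15,-.07,.01):
    r=q[abs(q[:,1]-y)<.003]
    if len(r): j=r[:,0].argmax(); print(y.round(3),r[j].round(4))
```

```text
22.0333 [ 0.48821986 -0.1099438   0.03073926] [ 5.75595167 -2.69144897  2.37525613]
[  180    98   204   123 16263] [ 0.51000031 -0.15996353  0.02361859] [ 0.56029035 -0.07908412  0.05083052]
-0.15 [ 0.5272 -0.1472  0.0385]
-0.14 [ 0.5273 -0.1386  0.0326]
-0.13 [ 0.5593 -0.1271  0.0483]
-0.12 [ 0.5595 -0.1171  0.0454]
-0.11 [ 0.5597 -0.1077  0.0422]
-0.1 [ 0.5599 -0.1006  0.0381]
-0.09 [ 0.5602 -0.087   0.0346]
-0.08 [ 0.5603 -0.0818  0.0365]
```

The lever is back in the upright slot. I'll let it rise slowly, following with the fingers.

>>> servo_tool([
  [1, 0.1, 0, 0.5, 0, 0, 0],
  [1, 0.2, 0, 1.0, 0, 0, 0],
  [1, 0.3, 0, 1.5, 0, 0, 0],
  [1, 0.4, 0, 2.0, 0, 0, 0],
  [1, 0.5, 0, 2.5, 0, 0, 0],
  [1, 0.5, 0, 3.0, 0, 0, 0],
  [1, 0.5, 0, 3.5, 0, 0, 0],
  [1, 0.5, 0, 4.0, 0, 0, 0],
])

```text
time_s: 22.7
ee_pos: [0.4925, -0.1097, 0.071]
eef_rot: [-0.706, 0.708, 0.0, -0.0]
contact_force: [2.3, -1.0, -1.1]
grip_width: 0.0001
```

>>> servo_tool([
  [1, 0, 0, 0.5, 0, 0, 0],
  [1, 0, 0, 1.0, 0, 0, 0],
  [1, 0, 0, 1.5, 0, 0, 0],
  [1, 0, 0, 2.0, 0, 0, 0],
  [1, 0, 0, 2.5, 0, 0, 0],
  [1, 0, 0, 3.0, 0, 0, 0],
  [1, 0, 0, 3.5, 0, 0, 0],
  [1, 0, 0, 4.2, 0, 0, 0],
])

```text
time_s: 23.37
ee_pos: [0.4924, -0.1096, 0.1128]
eef_rot: [-0.706, 0.708, 0.0, -0.0]
contact_force: [0.4, -0.2, -0.4]
grip_width: 0.0001
```

>>> servo_tool([
  [1, 0, 0, 1, 0, 0, 0],
  [1, 0, 0, 3, 0, 0, 0],
  [1, 0, 1, 6, 0, 0, 0],
  [1, 0, 2, 9, 0, 0, 0],
  [1, 0, 4, 11, 0, 0, 0],
  [1, 0, 7, 13, 0, 0, 0],
  [1, 0, 10, 14, 0, 0, 0],
  [1, 0, 12, 14, 0, 0, 0],
])

```text
time_s: 24.03
ee_pos: [0.4931, 0.0132, 0.2558]
eef_rot: [-0.706, 0.708, -0.001, 0.002]
contact_force: [-0.4, 0.1, -1.1]
grip_width: 0.0003
```

>>> servo_tool([
  [1, 0, 0, 0, 0, 0, 0],
  [1, 0, 0, 0, 0, 0, 0],
  [1, 0, 0, 0, 0, 0, 0],
  [1, 0, 0, 0, 0, 0, 0],
  [1, 0, 0, 0, 0, 0, 0],
  [1, 0, 0, 0, 0, 0, 0],
  [1, 0, 0, 0, 0, 0, 0],
  [1, 0, 0, 0, 0, 0, 0],
])

```text
time_s: 24.7
ee_pos: [0.4926, 0.0101, 0.2524]
eef_rot: [-0.706, 0.708, 0.0, -0.0]
contact_force: [0.3, 0.2, -0.2]
grip_width: 0.0
```

Run:
```python
from h import *
s=get_state(); print(s['time_s'],s['ee_pos'],s['contact_force'])
c,im,d=cap('scene'); P=world(c,d); Z=P[...,2]
m=(d>.1)&(Z>.07)&(Z<.13)&(P[...,1]>-.14)&(P[...,1]<-.06)&(P[...,0]>.46)&(P[...,0]<.66)
q=P[m]; print('pad',len(q),q.min(0),q.max(0),np.median(q,0))
m=(d>.1)&(Z>.19)&(Z<.25)&(P[...,1]>-.46)&(P[...,1]<-.2)&(P[...,0]>.38)&(P[...,0]<.64)
q=P[m]; print('lid z',len(q),np.percentile(q[:,2],[2,50,98]),q.min(0),q.max(0))
A=np.c_[q[:,:2],np.ones(len(q))];print('plane',np.linalg.lstsq(A,q[:,2],rcond=None)[0])
z=np.load('pics/scene0.npz');P0=world({k:z[k] for k in z.files},z['d']);Z0=P0[...,2]
for nm,Q in (('before',P0),('now',P)):
  for y in (.089,.3516):
    t=(Q[...,2]>.085)&(Q[...,2]<.12)&(abs(Q[...,1]-y)<.05)&(abs(Q[...,0]-.535)<.06); print(nm,Q[t].min(0).round(4),Q[t].max(0).round(4))
cv2.imwrite('pics/s5.png',im[60:290,60:440,::-1])
```

```text
24.7 [0.49263728 0.01006586 0.25241338] [ 0.34630607  0.17263921 -0.20788037]
pad 419 [ 0.47958904 -0.13979128  0.08756362] [ 0.56972396 -0.07946755  0.12175369] [ 0.52325054 -0.10799964  0.10260645]
lid z 4384 [0.19780724 0.20836218 0.21381219] [ 0.39616141 -0.44202143  0.19053972] [ 0.63350291 -0.22857056  0.21811641]
plane [-0.00800369 -0.0021086   0.21154715]
before [0.512  0.0566 0.0851] [0.5743 0.1165 0.1082]
before [0.4976 0.3186 0.085 ] [0.5632 0.3816 0.1079]
now [0.5118 0.0567 0.0854] [0.5756 0.1159 0.1078]
now [0.4976 0.3204 0.0855] [0.5629 0.3806 0.1085]
```

View pics/s5.png

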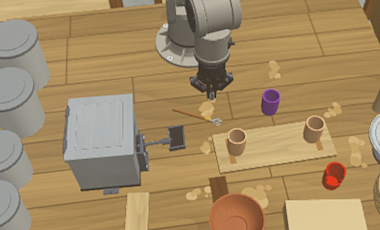

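The lid is flat and shut at its original height (0.208 m). The lever is up, with its pad at 0.103 m. Both sound beakers are where they were, and the gripper is clear.

```bash
python3 -c "from rig import sign_off; print(sign_off())"
```

```text
the job is handed in; nothing more can be done
None
```

The broken beaker is in the scrap bin, the lid is shut again, and the job is handed in at about 25 s of the 72 s allowed. I worked the lid only by the lever: pressed it, pushed it across under the catch so the lid stayed up, set the beaker upright on the bin floor, then unhooked the lever and let it rise.

- **Lid and lever:** the lid is flat at 0.208 m, the same as at the start. The lever is fully up, with its plate at about 0.103 m.
- **Sound beakers:** both stand where they were, to within about 2 mm. That is within the measuring noise.
- **Gripper:** it is clear of everything, with about zero force.
- **Disagreements:** the scene and side cameras differed by 4–7 mm in x, so I went by the close wrist views. One brief 8 N sideways reading while lowering the beaker was gone after a 3–4 mm shift. I didn't establish whether it was a light touch on the bin or the motion itself. No check failed.

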